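# Serve the long dowel from a rocker-gate dispenser and push it to the stop

## Task

Let the longer of the two dowels out of the wooden dispenser: with the fingertips press down the pad at the rear end of its rocker so that the gate at the front lifts, wait till the dowel has rolled into the trough, and let the gate drop shut again. Then push the dowel endways along the trough with the fingertips, without picking it up, until it rests against the end stop on the left. The shorter dowel must stay behind its shut gate, so never press its pad, and leave the tools and other things round about where they are.

Things in the scene. Friction and masses are not known exactly. Their poses are not given: they have to be found in the camera images.
- dispenser: wooden two-lane dowel dispenser fixed to the table, 205 mm deep, 330 wide, 100 high. Origin on the table under the middle of its trough; x points from the trough back over the ramp to the press pads, y left along the trough to the end stop. Two lanes (y = +50 and -50 mm, 95 wide, cheeks 58 high from x = 28 mm on) slope 10 degrees down to the trough; bearing posts at x = 140 mm are 99 mm high.
- stop_face (a point): middle of the end stop's face at the trough's left end (y = +160 mm of the dispenser; the stop is 40 mm high). The trough runs from here along the dispenser's y to an open end at y = -155 mm: 36 mm wide inside, floor 6 mm above the table, between two lips whose tops are 20 mm above the table.
- gate_left (a point): lower edge of the narrow steel gate (26 mm wide) of the left lane, hung from the front end of its rocker at x = 75, y = +50 mm of the dispenser; shut at the start, 4 mm above the ramp.
- gate_right (a point): lower edge of the narrow steel gate (26 mm wide) of the right lane, hung from the front end of its rocker at x = 75, y = -50 mm of the dispenser; shut at the start, 4 mm above the ramp.
- dowel_long: round wooden dowel, 24 mm thick, 80 mm long, 30 g. Origin at its centre, y axis along its length. It starts lying across either lane, resting against that lane's gate, its centre 45 mm above the table at x = 91, y = +50 or -50 mm of the dispenser. The one to serve. In the trough its centre is 18 mm above the table; against the stop it is at y = +120 mm.
- dowel_short: round wooden dowel, 24 mm thick, 50 mm long, 20 g. Origin at its centre, y axis along its length. It starts lying across either lane, resting against that lane's gate, its centre 45 mm above the table at x = 91, y = +50 or -50 mm of the dispenser. It must stay there.
- pad_left (a point): dark wooden press pad, 44 x 46 x 10 mm, on the rear end of the left lane's rocker. This point is the centre of its top face, 103 mm above the table at rest, at x = 200, y = +50 mm of the dispenser. Pressing it 24 mm straight down (3 N at first, 6 N at the bottom) lifts the left gate; a spring brings it back when let go.
- pad_right (a point): dark wooden press pad, 44 x 46 x 10 mm, on the rear end of the right lane's rocker. This point is the centre of its top face, 103 mm above the table at rest, at x = 200, y = -50 mm of the dispenser. Pressing it 24 mm straight down (3 N at first, 6 N at the bottom) lifts the right gate; a spring brings it back when let go.
- lever_left (a joint): angle of the left rocker about its pivot rod (60 mm in front of the pad's centre, 85 mm above the table): 0 = gate shut, 0.40 rad = pad fully down, gate fully up. From about 0.3 rad the dowel behind it can roll out under the gate, which takes up to about a second.
- lever_right (a joint): angle of the right rocker about its pivot rod (60 mm in front of the pad's centre, 85 mm above the table): 0 = gate shut, 0.40 rad = pad fully down, gate fully up. From about 0.3 rad the dowel behind it can roll out under the gate, which takes up to about a second.
- thread_tin: round grey tin, 48 mm across, 38 mm high, standing in the nook to the left of the lanes; leave it alone. Origin under its centre.
- block_b: beech block, 55 x 80 x 32 mm, standing to the right of the lanes; leave it alone. Origin under its centre.
- screwdriver: screwdriver with red handle, 27 x 199 x 29 mm, lying left of the dispenser; leave it alone. Origin under its centre.
Not all that is in view belongs to the job. Leave any pink or red look-alike of the dowel_long alone.

How it is judged:
By the outcome, as a careful person would: the job done as asked, in the order asked, and still so for the second after the job is handed in, with the robot touching nothing.
It also fails if it takes over 45 s, if anything falls off the work surface, if the arm or the gripper's body presses on something with over 40 N, if the wrist force passes 120 N, or if a joint passes its speed limit or range.

## Robot

A 6-joint arm with a two-finger parallel gripper is mounted at the origin on a cart in front of the work surface, level with it; the furniture and walls round the work are solid. World frame = base frame: x ahead of the robot, y to its left, z up, the work surface at z = 0. Lengths are in m, angles in rad, forces in N, time in s.
With the tool pointing down it reaches from about 0.325 to 0.85 m from the base axis. Payload 15.5 kg.
Tool frame: the origin (TCP) lies between the finger pads; the fingertips stand 8 mm ahead of it and the grasp point (between the pads) lies 11 mm behind it (tcp_to_tips is the distance from the TCP to the fingertips, in m); y points along the fingers, x is the direction in which the jaws open and shut, and the axes are right-handed (so a half turn about y gives the same grasp; the last joint's range is limited). The gripper opens to 91 mm and grips with 3 to 60 N. Pads are 32 mm wide; open, the fingers measure 118 mm over their backs; the gripper's body (76 mm by 178 mm) begins 60 mm behind the grasp point.
Start: joints at [1.194, 0.494, 1.345, -0, 1.302, -0.096], TCP at [0.174, 0.6, 0.198] pointing down, gripper open.
Joint ranges: [-2.91, 2.91], [-0.82, 2.16], [0.22, 2.67], [-1.22, 4.37], [0.12, 2.79], [-3.08, 3.08]. Speed limits (rad/s): [1.89, 1.89, 2.57, 3.01, 3.01, 3.01].

## Interface

Orientations are given as a rotation vector (axis times angle).
In Python, from workcell import * gives the robot as it stands.
- The arm moves only by the shell command python3 -m jog 'ROWS' [OPENING]. ROWS is JSON, a list that holds one entry, the list of rows, each a list of 6 numbers: the shift along the tool's x, y, z each as a share of 300 mm, from -1 to 1, then the turn, a rotation vector about the tool's x, y, z each as a share of 360 degrees, from -1 to 1. In form: [[[dx, dy, dz, ax, ay, az], ...]]. A call has 1 to 8 rows; each row is the pose to reach, as a shift and turn from the pose commanded when the call began, along the tool's axes at that moment, turning the shorter way round; what a row does not reach only later rows make up. A row lasts 1/12 s, in which the tool goes at most 41.7 mm and 7.16 degrees, less where a joint would pass 70% of its speed; a pose out of reach is approached as far as the arm can. A call with a number of a shift or a turn outside -1 to 1 is refused whole. A call with a gripper value outside its range is refused whole. OPENING is the finger opening in mm, from 0 to 91.2, set as the call begins (- or left out, the last holds). The fingers move at their own pace and stop on an object; the grip force is fixed at half the most. Time passes only in rows, so rows that repeat a pose let the fingers close. It gives the time, the measured TCP pose, the force and the opening at its end, in the units of the state.
- observe(): the state, without advancing time (a new reading comes with each control period).
- capture(name): name is "scene" or "top"; returns (picture, depth): 420x560x3 uint8, red, green, blue; 420x560 float32, m along the optical axis (not along the pixel's ray), 0 where there is no reading.
- camera_info(name): a dict with "fovy" (degrees; the focal length in pixels is half the picture's height over the tangent of half this angle, whatever the lens; pixels are square), "cx", "cy" (the principal point, pixels), "k1" (the pictures are not rectified: a ray, as slopes to the right and down, at radius r is drawn at 1 + k1 r^2 times it, then the intrinsics apply), "eye" and "rotation" of the camera in the world. Camera axes: x right, y up, looking along -z (the intrinsics and any distortion apply to the point x, -y, -z); pixel columns grow to the right and rows downward; lengths in m; the calibration is good to about 2 mm. A picture is of the moment at which its call begins. camera_info takes no time and is no camera call.
- hand_in(): hands the job in, once; it reports no verdict.
Trained networks look in the newest picture that a camera, given by its name, has taken for a name from the list of things; names that differ only in an ending like _2 or _b are one class to them, and where a whole thing is asked for, a point or a joint stands for the part that bears it (a point fixed in the world has none). Each returns a list of dicts, best first, with "p" (0 to 1); they miss things now and then, are a little off and sometimes report something else, mostly with a low value. They report only what shows in the picture. A call takes as long as a camera call. They do not tell look-alikes from the thing itself.
- find_in(camera, target): "box" ([left, top, right, bottom] in pixels, round what is visible of it).
- pinpoint(camera, target): "at" ([column, row] in pixels: a listed point, or the origin of a listed thing).
The state is a dict: "t": time; "qpos": joint angles; "joint_velocities": joint speeds; "effort": joint torques, N m; "tool_pos": TCP position; "orientation": TCP orientation; "ft_force": force on the tool from outside, world axes, zero at the start; "torque": the same for the moment, N m; "grip_width": opening from 0.0 (shut) to 1.0 (fully open).
Only numpy, scipy, OpenCV 4.12 (cv2) and the standard library are available. Lean on these libraries where they do the work, as an engineer would, in place of code of your own. Each camera call takes 0.05 s, during which the arm holds its last target.

## Working session

There is one attempt and no reset: what is moved stays moved. The work goes in short steps, Python scripts to look and compute and a shell command to move; the robot and the scene stay as the last step left them, time stands still between calls to the robot, and variables do not carry over. Pictures are saved under pics/ and viewed, and the job is handed in when it is done.

```bash
mkdir -p pics; cat > h.py <<'E'
import numpy as np, cv2
from workcell import *
def K(ci):
    f=210/np.tan(np.radians(ci["fovy"])/2); return f
def px2w(name,u,v,d=None,z=None):
    ci=camera_info(name); f=K(ci)
    xd=(u-ci["cx"])/f; yd=(v-ci["cy"])/f
    x,y=xd,yd
    for _ in range(20):
        s=1+ci["k1"]*(x*x+y*y); x,y=xd/s,yd/s
    ray=np.array(ci["rotation"])@np.array([x,-y,-1.0]); e=np.array(ci["eye"])
    if d is None: d=(z-e[2])/ray[2]
    return e+d*ray
def w2px(name,p):
    ci=camera_info(name); f=K(ci)
    c=np.array(ci["rotation"]).T@(np.array(p)-np.array(ci["eye"]))
    x,y=c[0]/-c[2],-c[1]/-c[2]; s=1+ci["k1"]*(x*x+y*y)
    return np.array([ci["cx"]+f*x*s,ci["cy"]+f*y*s])
E
python3 - <<'E'
from h import *
for n in ("scene","top"):
    p,d=capture(n); cv2.imwrite(f"pics/{n}0.png",p[:,:,::-1]); np.save(n+"d.npy",d)
    print(camera_info(n))
    for t in ("pad_left","pad_right","stop_face","gate_left","gate_right","dowel_long","dowel_short","dispenser"):
        print(n,t,[(np.round(o["at"],1).tolist(),round(o["p"],2)) for o in pinpoint(n,t)][:4])
print(observe())
E
```

```text
{'fovy': 45.82788071039117, 'cx': 284.2522674953826, 'cy': 208.8665879405573, 'k1': -0.11715453974902999, 'eye': array([-0.15342685, -0.39971176,  0.99791247]), 'rotation': array([ 0.70837211, -0.32478918, -0.87653573])}
scene pad_left [([300.1, 166.8], 0.93)]
scene pad_right [([337.6, 174.9], 0.81)]
scene stop_face [([232.4, 226.3], 0.63)]
scene gate_left [([317.6, 223.9], 0.46)]
scene gate_right [([314.7, 227.9], 0.94)]
scene dowel_long [([366.4, 195.1], 0.73), ([282.0, 211.6], 0.72), ([212.2, 184.9], 0.62), ([333.7, 180.1], 0.53)]
scene dowel_short [([318.4, 220.6], 0.51)]
scene dispenser [([285.4, 251.8], 0.59), ([251.5, 206.0], 0.36)]
{'fovy': 45.023048628796396, 'cx': 278.2797016878359, 'cy': 215.46004027662215, 'k1': -0.004940829053350672, 'eye': array([0.43145845, 0.16691881, 1.08772283]), 'rotation': array([ 0.08754942, -0.09892356, -1.54174169])}
top pad_left [([271.4, 160.7], 0.88), ([319.2, 157.1], 0.36)]
top pad_right [([318.0, 157.5], 0.77)]
top stop_face [([230.0, 271.0], 0.73)]
top gate_left [([282.0, 229.5], 0.94), ([155.0, 227.0], 0.58)]
top gate_right [([325.5, 224
[... 172 characters left out ...]
penser [([279.3, 228.4], 0.68), ([307.5, 266.0], 0.6)]
{'t': 0.9, 'qpos': array([ 1.19351215e+00,  4.93607091e-01,  1.34549547e+00,  2.34527624e-07,
        1.30247951e+00, -9.54824826e-02]), 'joint_velocities': array([ 0.00064643,  0.0016924 , -0.00211256,  0.00016813,  0.0015643 ,
        0.00096816]), 'effort': array([-1.25069728e-03, -8.78673148e+01, -3.82266533e+01,  7.05176708e-02,
        4.38416912e-02, -6.95630229e-05]), 'tool_pos': array([0.1737945 , 0.60036145, 0.19791209]), 'orientation': array([-1.32942225, -0.99914849,  0.99913368]), 'ft_force': array([0.51522386, 0.02132673, 0.10107983]), 'torque': array([-0.01598954, -0.02206054, -0.00706151]), 'grip_width': 1.00252322406214}
```

```bash
sed -i 's/np.array(ci\["rotation"\])/cv2.Rodrigues(np.array(ci["rotation"],float))[0]/g' h.py
python3 - <<'E'
from h import *
a=cv2.imread("pics/top0.png"); c=cv2.resize(a[90:310,180:400],None,fx=2.7,fy=2.7,interpolation=cv2.INTER_CUBIC); cv2.imwrite("pics/topcrop.png",c)
d=np.load("topd.npy")
for n,(u,v),z in [("padL",(271.4,160.7),.103),("padR",(318,157.5),.103),("stop",(230,271),.023),("gL",(282,229.5),.04),("gR",(325.5,224.1),.04),("a",(289.1,130.3),.012),("b",(341.7,131.2),.012),("c",(277.4,220.1),.045),("short",(322.3,216.4),.045),("e",(209,159.5),.012)]:
    print(n,px2w("top",u,v,z=z).round(4),px2w("top",u,v,d=d[int(round(v)),int(round(u))]).round(4))
o=observe(); print(cv2.Rodrigues(o["orientation"])[0].round(3))
E
```

```text
padL [0.6584 0.1779 0.103 ] [0.6593 0.1779 0.099 ]
padR [0.6675 0.0855 0.103 ] [0.6682 0.0853 0.1002]
stop [0.4395 0.2585 0.023 ] [0.4394 0.2568 0.0424]
gL [0.5279 0.1525 0.04  ] [0.5288 0.1523 0.0296]
gR [0.5416 0.0623 0.04  ] [0.5428 0.0611 0.0285]
a [0.7482 0.1422 0.012 ] [0.7451 0.1424 0.0224]
b [0.7495 0.0272 0.012 ] [0.7462 0.0287 0.023 ]
c [0.5467 0.1626 0.045 ] [0.5415 0.1628 0.0922]
short [0.557  0.0697 0.045 ] [0.5552 0.071  0.0593]
e [0.6782 0.3139 0.012 ] [0.6759 0.3126 0.0218]
[[ 0.278  0.    -0.961]
 [ 0.961  0.     0.278]
 [ 0.    -1.    -0.   ]]
```

View pics/top0.png

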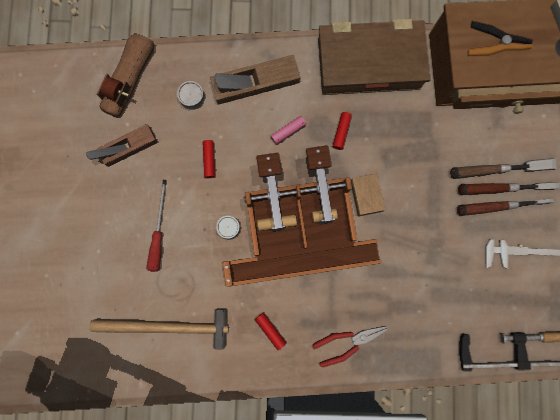

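View pics/scene0.png

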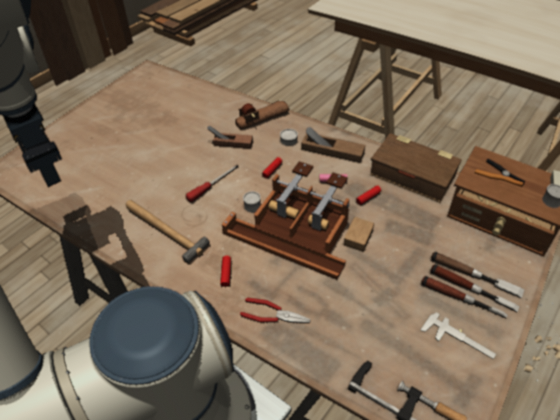

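View pics/topcrop.png

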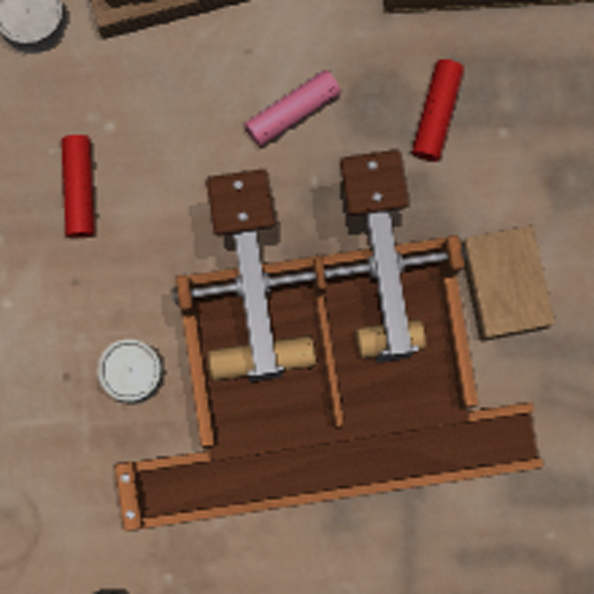

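```bash
python3 - <<'E'
from h import *
from scipy.optimize import least_squares
# crop px -> image px ; dispenser pts (mm)
P=[((200,50),(271.4,160.7),.103),((200,-50),(318,157.5),.103),((0,160),(230,271),.023),
((75,50),(282,229.5),.032),((75,-50),(325.5,224.1),.032)]
cr=lambda x,y:(180+(x+.5)/2.7-.5,90+(y+.5)/2.7-.5)
P+=[((200,50),cr(241,202),.103),((200,-50),cr(375.5,181),.103)]
W=np.array([px2w("top",*u,z=z)[:2] for _,u,z in P]);D=np.array([p for p,_,_ in P])/1000
def T(p,D):
    c,s=np.cos(p[2]),np.sin(p[2]);return p[:2]+D@np.array([[c,s],[-s,c]])
r=least_squares(lambda p:(T(p,D)-W).ravel(),[.45,.1,.1],loss="soft_l1",f_scale=.003)
p=r.x;print(p.round(4),np.degrees(p[2]).round(2));print(((T(p,D)-W)*1000).round(1))
np.save("pose.npy",p)
a=cv2.imread("pics/top0.png");a=cv2.resize(a,None,fx=3,fy=3,interpolation=cv2.INTER_CUBIC)
for (x,y,z) in [(178,27,103),(222,27,103),(178,73,103),(222,73,103),(200,50,103),(200,-50,103),(0,160,40),(18,160,40),(-18,160,40),(-18,-155,20),(18,-155,20),(91,10,45),(91,90,45),(91,50,57),(91,-50,57)]:
    u=w2px("top",[*T(p,np.array([[x,y]])/1000)[0],z/1000]);cv2.drawMarker(a,tuple(int(k*3+1) for k in u),(0,255,0),0,12,1)
cv2.imwrite("pics/fit.png",a[330:900,600:1200])
o=observe();R=cv2.Rodrigues(o["orientation"])[0]
for n,q in [("pad",(205,50)),("push start",(0,-25)),("push end",(0,66))]:
    w=T(p,np.array([q])/1000)[0];print(n,w.round(4), "tool shift xyz(mm) to z0.14:",(R.T@(np.array([*w,.14])-o["tool_pos"])*1000).round(1))
E
```

```text
[0.463  0.0999 0.1589] 9.1
[[-5.8  3.1]
 [ 0.9 -3.4]
 [-1.8 -0.6]
 [ 0.5  8.8]
 [ 2.5  0.9]
 [ 2.  -1.6]
 [-0.7 -1.9]]
pad [0.6575 0.1817] tool shift xyz(mm) to z0.14: [-267.6   57.9 -581.1]
push start [0.467  0.0752] tool shift xyz(mm) to z0.14: [-422.9   57.9 -427.6]
push end [0.4526 0.1651] tool shift xyz(mm) to z0.14: [-340.6   57.9 -388.8]
```

View pics/fit.png

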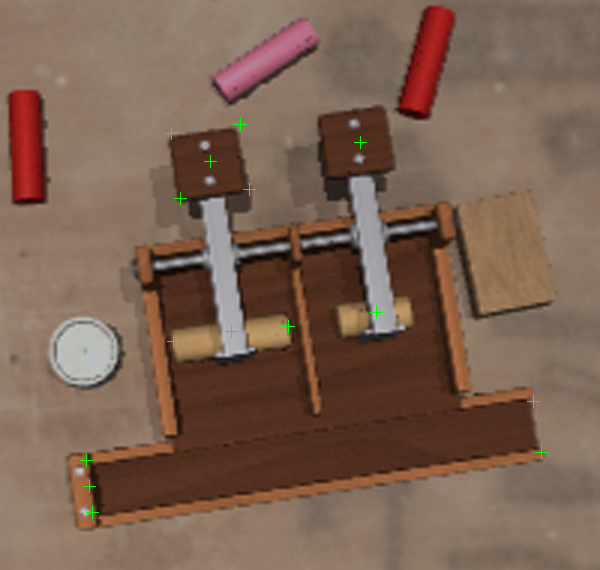

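```bash
cat >> h.py <<'E'
def T(p,D):
    D=np.atleast_2d(D); c,s=np.cos(p[2]),np.sin(p[2]);return p[:2]+D@np.array([[c,s],[-s,c]])
E
python3 - <<'E'
from h import *
from scipy.optimize import least_squares
c=lambda x,y:(200+x/3-.33,110+y/3-.33)
P=[((200,50),c(208.5,166),.103),((200,-50),c(356,143),.103),((0,160),c(92,491),.04),((0,-155),c(537,426),.02),
((140,50),c(219,258),.09),((140,-50),c(370,236),.09),((91,50),c(232,339),.057),((91,-50),c(374,318),.057)]
W=np.array([px2w("top",*u,z=z)[:2] for _,u,z in P]);D=np.array([p for p,_,_ in P])/1000
r=least_squares(lambda p:(T(p,D)-W).ravel(),[.45,.1,.1],loss="soft_l1",f_scale=.003)
p=r.x;print(p.round(4),np.degrees(p[2]).round(2));print(((T(p,D)-W)*1000).round(1))
np.save("pose.npy",p)
a=cv2.imread("pics/top0.png");a=cv2.resize(a,None,fx=3,fy=3,interpolation=cv2.INTER_CUBIC)
for (x,y,z) in [(178,27,103),(222,27,103),(178,73,103),(222,73,103),(200,50,103),(200,-50,103),(0,160,40),(18,160,40),(-18,160,40),(-18,-155,20),(18,-155,20),(91,10,45),(91,90,45),(91,-25,45),(91,-75,45)]:
    u=w2px("top",[*T(p,np.array([[x,y]])/1000)[0],z/1000]);cv2.drawMarker(a,tuple(int(k*3+1) for k in u),(0,255,0),0,12,1)
cv2.imwrite("pics/fit2.png",a[330:900,600:1200])
o=observe();R=cv2.Rodrigues(o["orientation"])[0]
for n,q in [("pad",(203,50)),("push start",(0,-25)),("push end",(0,66))]:
    w=T(p,np.array([q])/1000)[0];print(n,w.round(4), "tool shift xyz(mm) to z0.14:",(R.T@(np.array([*w,.14])-o["tool_pos"])*1000).round(1))
E
```

```text
[0.461  0.0992 0.1731] 9.92
[[-0.1  0.9]
 [-1.2 -0.5]
 [-1.2  0.6]
 [-0.6 -0.7]
 [-0.1 -0.9]
 [-0.5  0.7]
 [ 2.   0.9]
 [ 2.2 -1. ]]
pad [0.6524 0.1834] tool shift xyz(mm) to z0.14: [-267.4   57.9 -575.7]
push start [0.4653 0.0746] tool shift xyz(mm) to z0.14: [-424.    57.9 -426.3]
push end [0.4497 0.1642] tool shift xyz(mm) to z0.14: [-342.2   57.9 -386.3]
```

View pics/fit2.png

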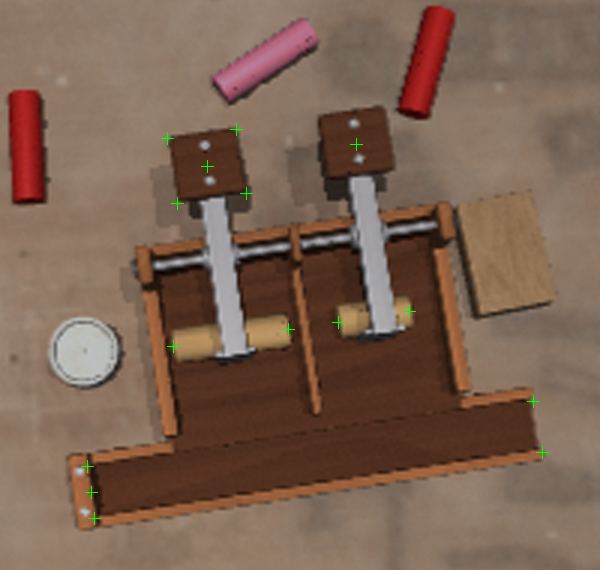

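Candidates (top camera):
- (277,222): natural, long, left lane. 80 mm marks match its ends, so this is the one to serve.
- (322,216): natural, short, right lane.
- Red look-alikes: (209,159), (342,131) and (270,331).
- Pink look-alike: (289,130).

The crop confirms the left lane, so I will press pad_left.

```bash
python3 -m jog '[[[-0.446,0,-0.96,0,-0.072,0],[-0.446,0,-0.96,0,-0.072,0],[-0.446,0,-0.96,0,-0.072,0],[-0.446,0,-0.96,0,-0.072,0],[-0.446,0,-0.96,0,-0.072,0],[-0.446,0,-0.96,0,-0.072,0],[-0.446,0,-0.96,0,-0.072,0],[-0.446,0,-0.96,0,-0.072,0]]]' 0
cat > where.py <<'E'
from h import *
import sys
p=np.load("pose.npy"); o=observe(); R=cv2.Rodrigues(o["orientation"])[0]
c,s=np.cos(p[2]),np.sin(p[2]); l=np.array([[c,s],[-s,c]])@(o["tool_pos"][:2]-p[:2])*1000
print("t",round(o["t"],2),"disp xy",l.round(1),"tipz",round(o["tool_pos"][2]*1000-8,1),"F",o["ft_force"].round(1),"w",round(o["grip_width"],2),"jawyaw",np.degrees(np.arctan2(R[1,0],R[0,0])).round(2),"tooly",R[:,1].round(3),"vel",abs(o["joint_velocities"]).max().round(3))
if len(sys.argv)>3:
    x,y,z=map(float,sys.argv[1:4]); w=T(p,[x/1000,y/1000])[0]
    print("shares",((R.T@(np.array([*w,(z+8)/1000])-o["tool_pos"]))/.3).round(4), "turn", ((-(np.degrees(p[2])+90-np.degrees(np.arctan2(R[1,0],R[0,0]))))/360).round(4))
E
python3 where.py 203 50 132
```

```text
t: 1.57
tool_pos: [0.4148, 0.3899, 0.1981]
orientation: [-1.124, -1.334, 1.333]
ft_force: [0.5, 0.3, -0.4]
grip_width: 0.447
t 1.57 disp xy [  4.5 294.3] tipz 190.1 F [ 0.5  0.3 -0.4] w 0.45 jawyaw 99.76 tooly [ 0.  0. -1.] vel 0.786
shares [-0.8127  0.1939 -0.6637] turn -0.0004
```

```bash
python3 -m jog '[[[-0.4,0,-0.33,0,0,0],[-0.81,0.05,-0.66,0,0,0],[-0.81,0.1,-0.66,0,0,0],[-0.813,0.194,-0.664,0,0,0],[-0.813,0.194,-0.664,0,0,0],[-0.813,0.194,-0.664,0,0,0],[-0.813,0.194,-0.664,0,0,0],[-0.813,0.194,-0.664,0,0,0]]]' 0
python3 where.py 203 50 112
```

```text
t: 2.23
tool_pos: [0.653, 0.1825, 0.1387]
orientation: [-1.125, -1.333, 1.333]
ft_force: [0.7, -0.0, -0.1]
grip_width: 0.003
t 2.23 disp xy [203.4  49. ] tipz 130.7 F [ 0.7 -0.  -0.1] w 0.0 jawyaw 99.7 tooly [-0. -0. -1.] vel 0.415
shares [0.0034 0.0622 0.0013] turn -0.0006
```

```bash
python3 -m jog '[[[0.003,0.06,0,0,0,0],[0.003,0.07,0,0,0,0],[0.003,0.07,0,0,0,0]]]'
python3 - <<'E'
from h import *
for n in("top","scene"):
    a,_=capture(n)
    b=a[100:290,190:400] if n=="top" else a[130:290,200:380]
    cv2.imwrite(f"pics/{n}1.png",cv2.resize(b,None,fx=3,fy=3,interpolation=cv2.INTER_CUBIC)[:,:,::-1])
E
python3 where.py 203 50 100
```

```text
t: 2.48
tool_pos: [0.6496, 0.186, 0.1174]
orientation: [-1.122, -1.331, 1.335]
ft_force: [-0.4, -0.5, 0.0]
grip_width: 0.004
t 2.58 disp xy [201.5  53.7] tipz 111.4 F [0.9 0.6 0.6] w 0.01 jawyaw 99.83 tooly [ 0.  0. -1.] vel 0.014
shares [-0.0124  0.038  -0.0049] turn -0.0003
```

View pics/scene1.png

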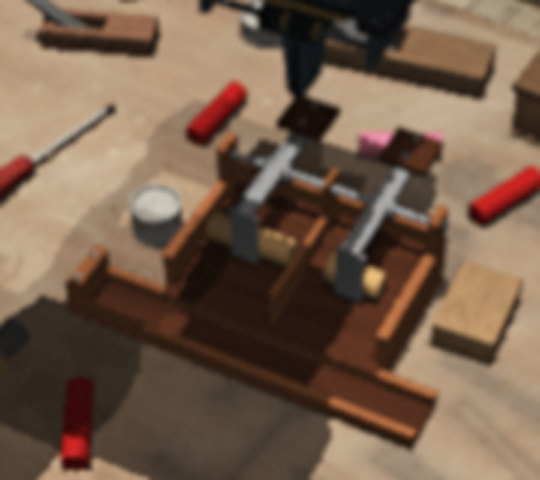

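View pics/top1.png

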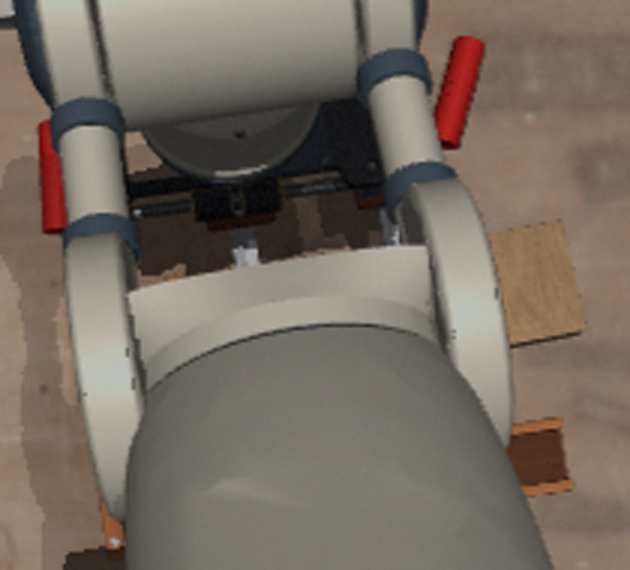

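```bash
python3 -m jog '[[[-0.012,0,-0.003,0,0,0],[-0.012,0.02,-0.003,0,0,0],[-0.012,0.03,-0.003,0,0,0],[-0.012,0.045,-0.003,0,0,0],[-0.012,0.06,-0.003,0,0,0],[-0.012,0.06,-0.003,0,0,0]]]'
python3 where.py 203 50 86
```

```text
t: 3.08
tool_pos: [0.6516, 0.1827, 0.0995]
orientation: [-1.123, -1.333, 1.335]
ft_force: [-0.4, 0.3, 0.3]
grip_width: 0.005
t 3.08 disp xy [202.1  49.4] tipz 91.5 F [-0.4  0.3  0.3] w 0.01 jawyaw 99.78 tooly [-0.002 -0.    -1.   ] vel 0.015
shares [ 0.0021  0.0184 -0.003 ] turn -0.0004
```

```bash
python3 - <<'E'
from h import *
a,_=capture("scene")
cv2.imwrite(f"pics/scene2.png",cv2.resize(a[120:250,220:380],None,fx=4,fy=4,interpolation=cv2.INTER_CUBIC)[:,:,::-1])
E
python3 where.py 203 50 86
```

```text
t 3.13 disp xy [202.3  49.4] tipz 92.0 F [ 0.4 -1.2  0.9] w 0.0 jawyaw 99.78 tooly [-0.001 -0.    -1.   ] vel 0.011
shares [ 0.0021  0.0201 -0.0022] turn -0.0004
```

View pics/scene2.png

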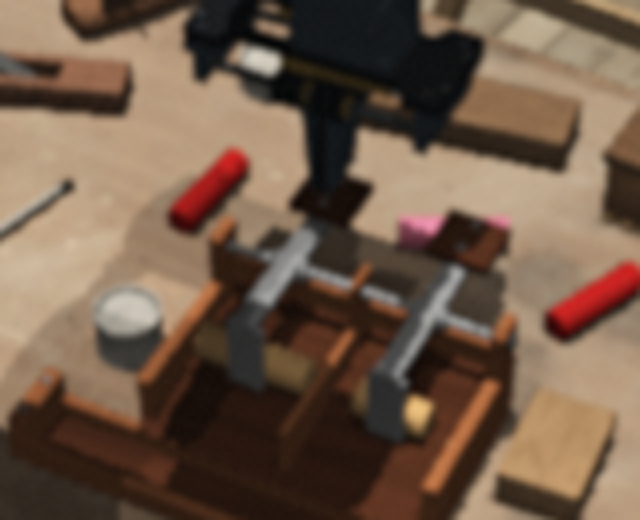

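```bash
python3 -m jog '[[[0.002,0.01,0,0,0,0],[0.002,0.02,0,0,0,0],[0.002,0.02,0,0,0,0],[0.002,0.02,0,0,0,0]]]'
python3 - <<'E'
from h import *
a,_=capture("scene")
cv2.imwrite(f"pics/scene3.png",cv2.resize(a[120:250,220:380],None,fx=4,fy=4,interpolation=cv2.INTER_CUBIC)[:,:,::-1])
E
python3 where.py 203 50 82
```

```text
t: 3.47
tool_pos: [0.6521, 0.1832, 0.0945]
orientation: [-1.123, -1.334, 1.334]
ft_force: [0.0, -1.0, -0.1]
grip_width: 0.006
t 3.52 disp xy [202.8  49.9] tipz 86.7 F [0.  0.1 0.4] w 0.0 jawyaw 99.77 tooly [-0. -0. -1.] vel 0.004
shares [ 0.0004  0.0157 -0.0008] turn -0.0004
```

View pics/scene3.png

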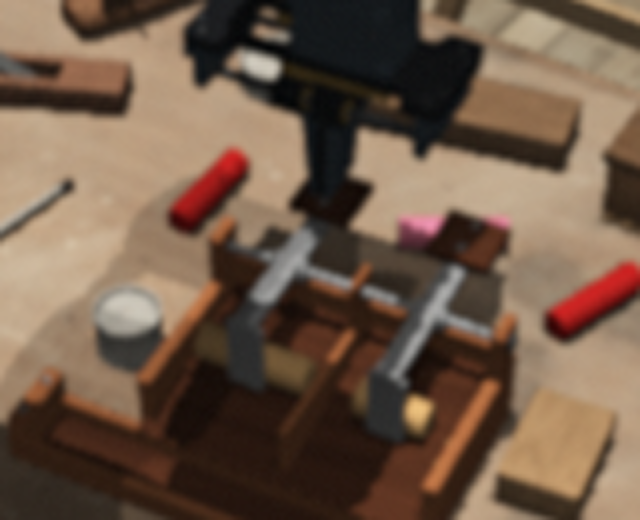

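```bash
python3 - <<'E'
from h import *
b=cv2.imread("pics/scene2.png").astype(int);c=cv2.imread("pics/scene3.png").astype(int)
print("2v3",abs(b-c).max(),abs(b-c).mean())
a,_=capture("scene")
a=cv2.resize(a[120:250,220:380],None,fx=4,fy=4,interpolation=cv2.INTER_CUBIC)[:,:,::-1]
cv2.imwrite(f"pics/scene4.png",a); print("3v4",abs(a.astype(int)-c).max(),abs(a.astype(int)-c).mean())
E
python3 where.py 203 50 82
```

```text
2v3 104 1.9156891025641025
3v4 18 0.6475550881410257
t 3.57 disp xy [202.8  49.9] tipz 86.8 F [ 0.5 -0.4 -0. ] w 0.0 jawyaw 99.77 tooly [ 0.  0. -1.] vel 0.002
shares [ 0.0003  0.016  -0.0005] turn -0.0004
```

View pics/scene4.png

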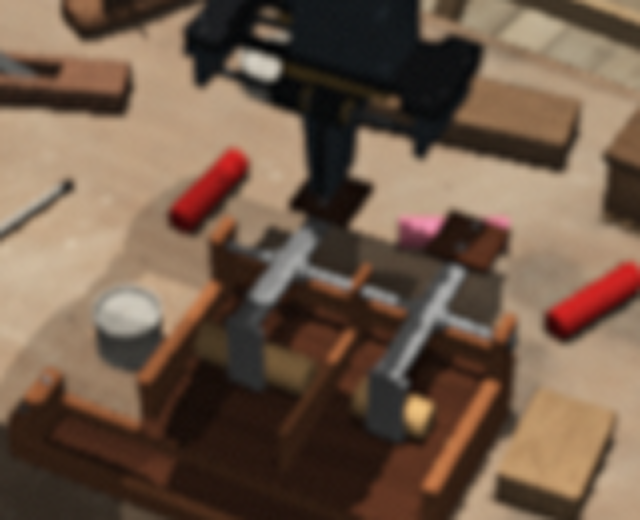

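```bash
python3 - <<'E'
from h import *
import workcell
print([ (k,getattr(workcell,k)) for k in dir(workcell) if 'tip' in k.lower()])
p=np.load("pose.npy");o=observe()
f=lambda w:((w2px("scene",w)-[220,120])*4).round()
for z in (.008,-.08): print("tip off",z,f(o["tool_pos"]-[0,0,z]))
for y in (50,-50): print("pad",y,f([*T(p,[.2,y/1000])[0],.103]), [f([*T(p,[.2+a/1000,(y+b)/1000])[0],.103]).tolist() for a in(-22,22) for b in (-23,23)])
print([f([*T(p,[.075,y])[0],.035]) for y in(.05,-.05)])
a,d=capture("scene");t,dt=capture("top")
def dd(u,v): 
    u=220+u/4;v=120+v/4; return px2w("scene",u,v,d=d[int(v),int(u)]).round(4)
for q in [(328,180),(328,195),(360,190),(310,200),(470,230),(245,330),(250,375),(385,430),(330,150)]: print(q,dd(*q))
E
```

```text
[('tcp_to_tips', 0.008)]
tip off 0.008 [331. 203.]
tip off -0.08 [332. 103.]
pad 50 [329. 188.] [[346.0, 218.0], [284.0, 197.0], [374.0, 178.0], [313.0, 158.0]]
pad -50 [466. 234.] [[485.0, 266.0], [420.0, 244.0], [512.0, 224.0], [448.0, 203.0]]
[array([244., 379.]), array([382., 431.])]
(328, 180) [0.6361 0.1743 0.1242]
(328, 195) [0.6337 0.1724 0.1137]
(360, 190) [0.6607 0.1656 0.1021]
(310, 200) [0.631  0.1852 0.1043]
(470, 230) [0.6738 0.086  0.1001]
(245, 330) [0.5232 0.1567 0.0873]
(250, 375) [0.527  0.157  0.0415]
(385, 430) [0.5401 0.0584 0.0423]
(330, 150) [0.636  0.1727 0.1512]
```

```bash
python3 - <<'E'
import cv2,numpy as np
a=cv2.imread("pics/scene0.png"); a=cv2.resize(a[120:250,220:380],None,fx=4,fy=4,interpolation=cv2.INTER_CUBIC)
b=cv2.imread("pics/scene4.png")
cv2.imwrite("pics/cmp.png",np.hstack([a[130:420,160:540],b[130:420,160:540]]))
E
```

```text
(no output)
```

View pics/cmp.png

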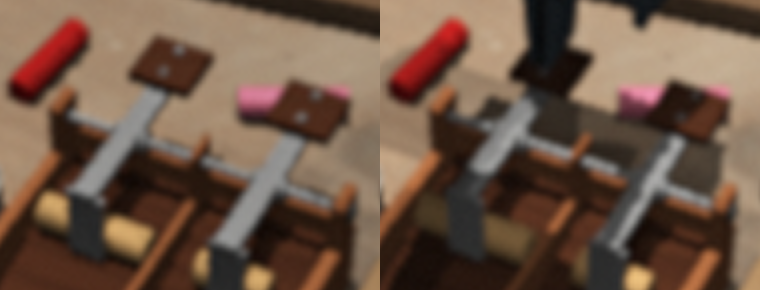

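```bash
python3 -m jog '[[[0,0.01,0,0,0,0],[0,0.015,0,0,0,0],[0,0.015,0,0,0,0],[0,0.015,0,0,0,0]]]'
python3 - <<'E'
from h import *
a,_=capture("scene")
a=cv2.resize(a[120:250,220:380],None,fx=4,fy=4,interpolation=cv2.INTER_CUBIC)[:,:,::-1]
b=cv2.imread("pics/scene4.png")
cv2.imwrite("pics/cmp5.png",np.hstack([b[130:420,160:540],a[130:420,160:540]]))
E
python3 where.py 203 50 78
```

```text
t: 4.0
tool_pos: [0.6521, 0.1832, 0.09]
orientation: [-1.123, -1.333, 1.334]
ft_force: [-0.2, -0.2, -1.0]
grip_width: 0.007
t 4.05 disp xy [202.8  49.9] tipz 82.1 F [ 0.6 -0.2  0.1] w 0.01 jawyaw 99.77 tooly [-0.  0. -1.] vel 0.003
shares [ 0.0004  0.0138 -0.0007] turn -0.0004
```

View pics/cmp5.png

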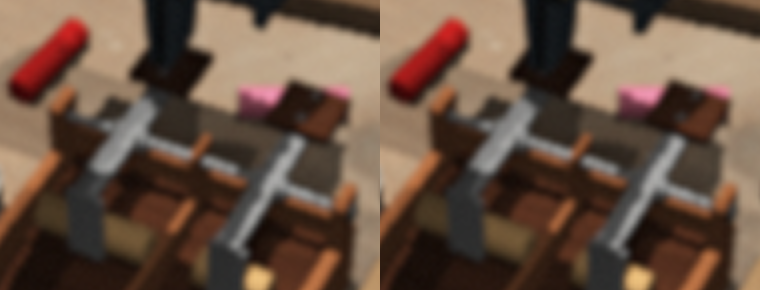

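```bash
python3 - <<'E'
from h import *
a,d=capture("scene")
p=np.load("pose.npy");c,s=np.cos(p[2]),np.sin(p[2])
for v in range(150,176):
    r=[]
    for u in (300,302,304,312,290):
        w=px2w("scene",u,v,d=d[v,u]); l=np.array([[c,s],[-s,c]])@(w[:2]-p[:2])
        r.append((*(l*1000).round().astype(int).tolist(),int(round(w[2]*1000)),int(a[v,u].mean())))
    print(v,r)
o=observe();print(o["tool_pos"],o["effort"].round(2))
E
```

```text
150 [(-691, -386, 998, 10), (165, 34, 195, 8), (164, 28, 197, 16), (169, 9, 201, 33), (356, 169, 0, 149)]
151 [(164, 39, 191, 10), (164, 34, 192, 10), (165, 28, 194, 14), (170, 9, 197, 48), (355, 169, -3, 156)]
152 [(192, 53, 160, 11), (162, 32, 191, 13), (160, 26, 195, 13), (377, 104, 0, 92), (350, 166, -3, 156)]
153 [(187, 51, 161, 13), (185, 44, 166, 17), (187, 39, 166, 17), (376, 103, -3, 136), (-691, -386, 998, 154)]
154 [(188, 51, 157, 13), (181, 42, 167, 21), (184, 38, 166, 20), (373, 102, -4, 159), (344, 163, -5, 154)]
155 [(186, 50, 156, 11), (185, 44, 159, 22), (185, 38, 162, 23), (367, 99, -2, 163), (336, 159, -1, 155)]
156 [(187, 51, 151, 12), (186, 44, 155, 21), (185, 38, 158, 24), (364, 97, -3, 163), (330, 156, 0, 158)]
157 [(186, 50, 149, 12), (184, 43, 153, 23), (183, 37, 156, 23), (355, 93, 1, 164), (328, 155, -1, 159)]
158 [(187, 50, 145, 12), (185, 44, 149, 22), (186, 38, 150, 22), (352, 92, 0, 164), (324, 153, -2, 160)]
159 [(189, 51, 140, 12), (185, 43, 146, 23), (188, 39, 145, 22), (349, 90, -1, 163), (316, 148, 2, 160)]
160 [(188, 51, 137, 11), (185, 44, 142, 2
[... 1037 characters left out ...]
, 45, 105, 19), (193, 41, 101, 16), (299, 67, 4, 134), (277, 128, -3, 154)]
171 [(182, 48, 104, 21), (186, 44, 103, 18), (187, 39, 103, 14), (301, 67, -1, 150), (271, 125, -1, 150)]
172 [(182, 48, 100, 17), (182, 42, 102, 16), (185, 38, 102, 16), (295, 65, 0, 159), (268, 124, -2, 140)]
173 [(179, 46, 100, 15), (180, 41, 101, 13), (179, 35, 105, 17), (293, 64, -2, 161), (265, 122, -2, 132)]
174 [(181, 48, 94, 21), (177, 40, 101, 16), (183, 36, 97, 16), (290, 62, -2, 161), (261, 120, -2, 128)]
175 [(180, 47, 92, 33), (182, 42, 91, 24), (178, 34, 99, 16), (284, 59, 0, 161), (255, 117, 0, 128)]
[0.65220623 0.18326889 0.0902231 ] [-1.000e-02 -9.915e+01 -3.397e+01 -3.000e-02  8.000e-02  0.000e+00]
```

```bash
python3 -m jog '[[[0,0.01,0,0,0,0],[0,0.015,0,0,0,0],[0,0.015,0,0,0,0]]]'; python3 where.py 203 50 78;  python3 -m jog '[[[0,0.01,0,0,0,0],[0,0.015,0,0,0,0],[0,0.015,0,0,0,0]]]'
python3 - <<'E'
from h import *
a,_=capture("scene")
a=cv2.resize(a[120:250,220:380],None,fx=4,fy=4,interpolation=cv2.INTER_CUBIC)[:,:,::-1]
b=cv2.imread("pics/scene4.png")
cv2.imwrite("pics/cmp6.png",np.hstack([b[130:420,160:540],a[130:420,160:540]]))
E
python3 where.py 203 50 78
```

```text
t: 4.35
tool_pos: [0.6528, 0.1834, 0.0858]
orientation: [-1.125, -1.335, 1.333]
ft_force: [2.3, 0.1, 3.8]
grip_width: 0.001
t 4.35 disp xy [203.4  49.9] tipz 77.8 F [2.3 0.1 3.8] w 0.0 jawyaw 99.77 tooly [ 0.001  0.    -1.   ] vel 0.011
shares [ 0.0004 -0.0006  0.0014] turn -0.0004
t: 4.6
tool_pos: [0.6533, 0.1835, 0.0816]
orientation: [-1.125, -1.336, 1.333]
ft_force: [3.3, 1.0, 5.5]
grip_width: 0.006
t 4.65 disp xy [203.8  49.9] tipz 73.7 F [4.8 0.8 5.7] w 0.0 jawyaw 99.77 tooly [ 0.002  0.    -1.   ] vel 0.005
shares [ 0.0004 -0.0142  0.0028] turn -0.0004
```

View pics/cmp6.png

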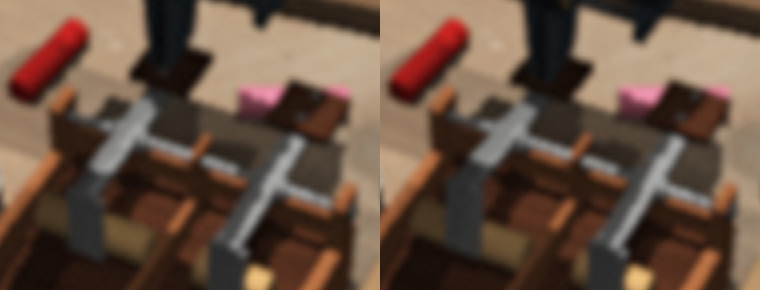

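```bash
python3 -m jog '[[[0,0.01,0,0,0,0],[0,0.02,0,0,0,0],[0,0.03,0,0,0,0],[0,0.03,0,0,0,0],[0,0.03,0,0,0,0]]]'
python3 - <<'E'
from h import *
a,_=capture("scene")
a=cv2.resize(a[120:250,220:380],None,fx=4,fy=4,interpolation=cv2.INTER_CUBIC)[:,:,::-1]
cv2.imwrite("pics/s7.png",a)
E
python3 where.py 203 50 78
```

```text
t: 5.07
tool_pos: [0.6542, 0.1836, 0.0731]
orientation: [-1.126, -1.337, 1.331]
ft_force: [7.4, 0.7, 6.5]
grip_width: 0.003
t 5.12 disp xy [204.8  49.9] tipz 65.2 F [7.2 1.  5.8] w 0.0 jawyaw 99.77 tooly [ 0.004  0.001 -1.   ] vel 0.001
shares [ 0.0004 -0.0426  0.0058] turn -0.0004
```

View pics/s7.png

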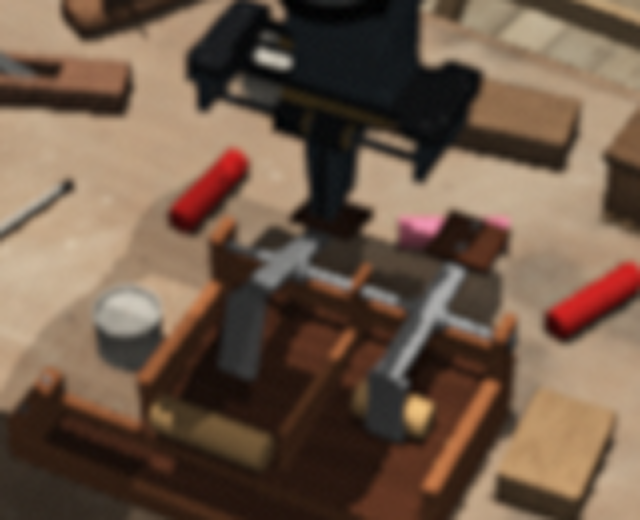

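The gate is up and the long dowel is rolling down the lane, at about (210,432) in the crop. I'll hold here and wait for it to reach the trough.

```bash
python3 -m jog '[[[0,0,0,0,0,0],[0,0,0,0,0,0],[0,0,0,0,0,0],[0,0,0,0,0,0],[0,0,0,0,0,0],[0,0,0,0,0,0],[0,0,0,0,0,0],[0,0,0,0,0,0]]]'
python3 - <<'E'
from h import *
a,_=capture("scene")
a=cv2.resize(a[130:290,210:370],None,fx=3.5,fy=3.5,interpolation=cv2.INTER_CUBIC)[:,:,::-1]
cv2.imwrite("pics/s8.png",a)
E
```

```text
t: 5.78
tool_pos: [0.6542, 0.1836, 0.0733]
orientation: [-1.126, -1.337, 1.331]
ft_force: [6.6, 1.4, 6.0]
grip_width: 0.008
```

View pics/s8.png

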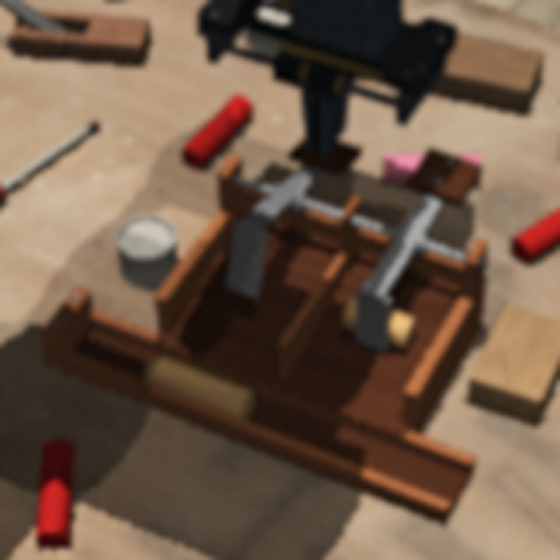

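```bash
python3 -m jog '[[[0,-0.04,0,0,0,0],[0,-0.1,0,0,0,0],[0,-0.2,0,0,0,0],[0,-0.25,0,0,0,0],[0,-0.25,0,0,0,0],[0,-0.25,0,0,0,0]]]'
python3 where.py 0 -35 140
python3 - <<'E'
from h import *
a,_=capture("scene")
a=cv2.resize(a[130:290,210:370],None,fx=3.5,fy=3.5,interpolation=cv2.INTER_CUBIC)[:,:,::-1]
cv2.imwrite("pics/s9.png",a)
E
```

```text
t: 6.33
tool_pos: [0.6523, 0.1833, 0.1479]
orientation: [-1.124, -1.335, 1.333]
ft_force: [-0.3, -0.0, 0.2]
grip_width: 0.002
t 6.33 disp xy [202.9  49.9] tipz 139.9 F [-0.3 -0.   0.2] w 0.0 jawyaw 99.78 tooly [ 0.001  0.    -1.   ] vel 0.03
shares [-0.2847 -0.001   0.6757] turn -0.0004
```

View pics/s9.png

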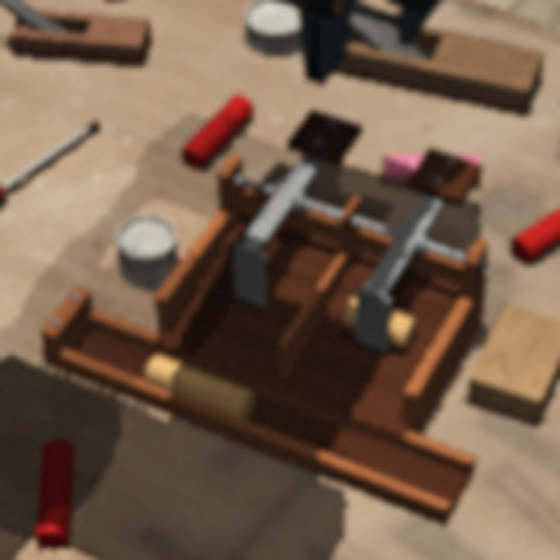

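The left gate is shut, the long dowel is in the trough at (198,388), and the short one is still behind its gate. Next I'll move to the push start.

```bash
python3 -m jog '[[[-0.285,0,0.676,0,0,0],[-0.285,0,0.676,0,0,0],[-0.285,0,0.676,0,0,0],[-0.285,0,0.676,0,0,0],[-0.285,0,0.676,0,0,0],[-0.285,0,0.676,0,0,0],[-0.285,0,0.676,0,0,0],[-0.285,0,0.676,0,0,0]]]'
python3 where.py 0 -35 40
python3 - <<'E'
from h import *
a,_=capture("scene")
cv2.imwrite("pics/s10.png",cv2.resize(a[130:290,210:370],None,fx=3.5,fy=3.5,interpolation=cv2.INTER_CUBIC)[:,:,::-1])
a,_=capture("top")
cv2.imwrite("pics/t10.png",cv2.resize(a[150:310,200:400],None,fx=3.5,fy=3.5,interpolation=cv2.INTER_CUBIC)[:,:,::-1])
E
```

```text
t: 7.05
tool_pos: [0.4664, 0.0644, 0.1468]
orientation: [-1.123, -1.332, 1.333]
ft_force: [1.6, -0.0, 0.9]
grip_width: 0.005
t 7.05 disp xy [ -0.7 -35.3] tipz 138.8 F [ 1.6 -0.   0.9] w 0.0 jawyaw 99.72 tooly [-0.001  0.    -1.   ] vel 0.045
shares [ 0.0008  0.3294 -0.0026] turn -0.0006
```

View pics/s10.png

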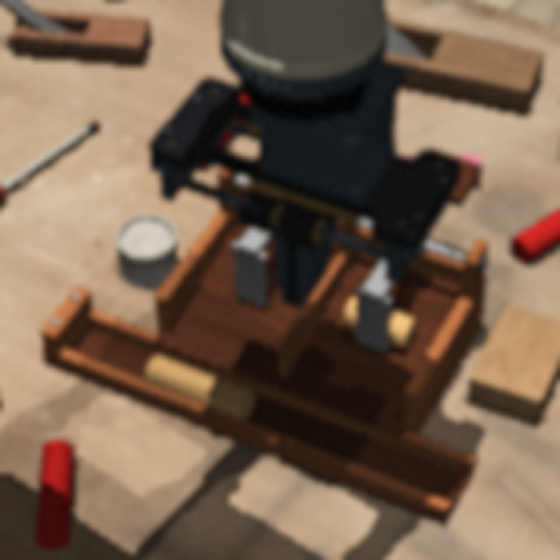

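View pics/t10.png

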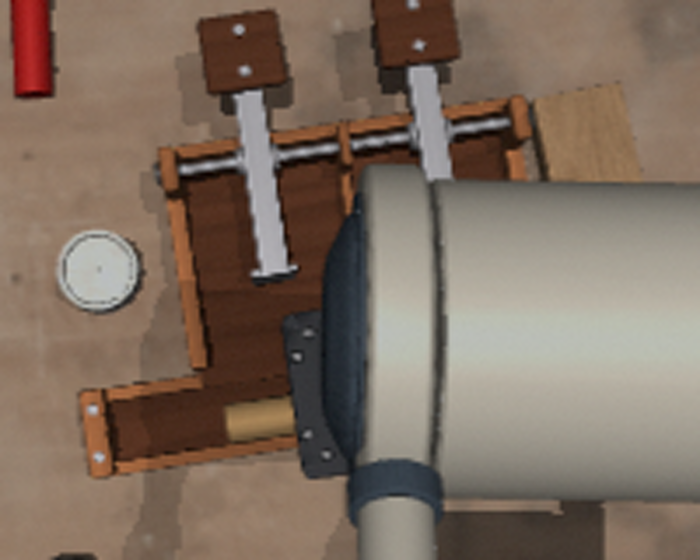

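```bash
python3 -m jog '[[[0,0.1,0,0,0,0],[0,0.2,0,0,0,0],[0,0.3,0,0,0,0],[0,0.3,0,0,0,0],[0,0.3,0,0,0,0]]]'
python3 where.py 0 -35 40
python3 - <<'E'
from h import *
a,d=capture("scene"); np.save("sd.npy",d); cv2.imwrite("pics/full11.png",a[:,:,::-1])
cv2.imwrite("pics/s11.png",cv2.resize(a[130:290,210:370],None,fx=3.5,fy=3.5,interpolation=cv2.INTER_CUBIC)[:,:,::-1])
p=np.load("pose.npy");c,s=np.cos(p[2]),np.sin(p[2])
w=px2w("top",264.6,269.6,z=.018);print("left end",(np.array([[c,s],[-s,c]])@(w[:2]-p[:2])*1000).round(1))
o=observe()
for z in(.008,-.012):print("tip pred",((w2px("scene",o["tool_pos"]-[0,0,z])-[210,130])*3.5).round(1))
E
```

```text
t: 7.57
tool_pos: [0.4665, 0.065, 0.0563]
orientation: [-1.121, -1.332, 1.336]
ft_force: [0.4, 0.1, 1.5]
grip_width: 0.005
t 7.57 disp xy [ -0.5 -34.6] tipz 48.3 F [0.4 0.1 1.5] w 0.0 jawyaw 99.81 tooly [-0.003  0.    -1.   ] vel 0.053
shares [-0.0013  0.0278 -0.0018] turn -0.0003
left end [-1.3 88.9]
tip pred [304.9 393. ]
tip pred [304.9 374.7]
```

View pics/s11.png

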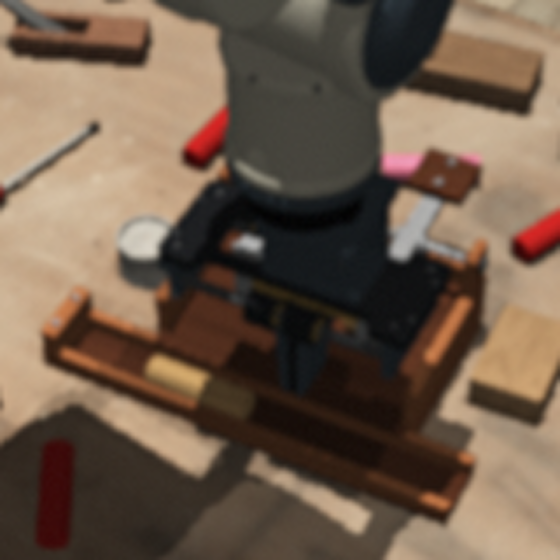

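```bash
python3 - <<'E'
from h import *
d=np.load("sd.npy");a=cv2.imread("pics/full11.png")
p=np.load("pose.npy");c,s=np.cos(p[2]),np.sin(p[2])
for v in range(222,246,1):
    r=[]
    for u in (291,294,297,300):
        w=px2w("scene",u,v,d=d[v,u]); l=np.array([[c,s],[-s,c]])@(w[:2]-p[:2])
        r.append((*(l*1000).round().astype(int).tolist(),int(round(w[2]*1000)),int(a[v,u].mean())))
    print(v,r)
# clearance: points of hand near dispenser
E
```

```text
222 [(-38, -39, 166, 12), (-41, -48, 173, 10), (-39, -55, 174, 9), (-34, -60, 172, 26)]
223 [(-41, -41, 166, 12), (-39, -47, 167, 10), (-38, -54, 170, 11), (-34, -60, 168, 33)]
224 [(-40, -40, 162, 13), (-38, -47, 163, 11), (-40, -55, 168, 11), (-36, -61, 168, 34)]
225 [(-40, -40, 157, 14), (-40, -48, 162, 10), (-41, -56, 167, 11), (-35, -60, 163, 32)]
226 [(-21, -30, 129, 19), (-39, -47, 157, 9), (-38, -54, 160, 11), (-37, -61, 162, 31)]
227 [(-19, -29, 124, 20), (-18, -36, 126, 12), (-41, -55, 160, 12), (-9, -47, 123, 26)]
228 [(-18, -28, 119, 21), (-17, -36, 122, 12), (-21, -45, 130, 18), (-12, -49, 123, 21)]
229 [(-20, -29, 117, 22), (-17, -36, 118, 14), (-16, -43, 121, 22), (-6, -46, 112, 22)]
230 [(-17, -28, 110, 21), (-20, -37, 118, 17), (-18, -44, 120, 23), (-7, -46, 110, 23)]
231 [(-21, -30, 112, 21), (-19, -36, 113, 15), (-20, -45, 119, 24), (-7, -46, 106, 23)]
232 [(-18, -28, 104, 20), (-15, -35, 105, 15), (-20, -45, 115, 25), (-5, -45, 99, 23)]
233 [(-17, -28, 99, 22), (-17, -36, 103, 17), (-691, -386, 998, 23), (-4, -45, 94, 24)]
234 [(-19, -29, 99, 22), (-15, -35, 97, 1
[... 247 characters left out ...]
, 90, 16), (-19, -45, 96, 24), (37, -25, 26, 21)]
238 [(-22, -30, 87, 22), (-18, -36, 86, 14), (-19, -44, 92, 23), (37, -25, 22, 19)]
239 [(-20, -29, 80, 22), (-17, -36, 82, 14), (-18, -44, 87, 24), (35, -25, 19, 16)]
240 [(-19, -28, 76, 21), (-19, -36, 79, 14), (-16, -43, 81, 24), (31, -28, 22, 18)]
241 [(20, -8, 19, 24), (-17, -35, 73, 17), (-17, -43, 78, 19), (28, -29, 22, 17)]
242 [(17, -9, 18, 28), (21, -16, 18, 22), (23, -23, 19, 20), (27, -30, 19, 17)]
243 [(21, -7, 8, 30), (19, -16, 16, 26), (20, -24, 19, 20), (21, -32, 22, 16)]
244 [(19, -8, 7, 30), (19, -17, 12, 31), (17, -26, 19, 27), (20, -33, 20, 19)]
245 [(17, -9, 6, 24), (18, -17, 10, 30), (19, -25, 13, 30), (18, -34, 18, 23)]
```

```bash
python3 -m jog '[[[0,0.07,-0.002,0,0,0],[0,0.12,-0.002,0,0,0],[0,0.12,-0.002,0,0,0],[0,0.12,-0.002,0,0,0]]]'
python3 where.py 0 -35 0
cat > tip.py <<'E'
from h import *
import sys
a,d=capture("scene"); cv2.imwrite(f"pics/{sys.argv[1]}.png",cv2.resize(a[160:290,210:370],None,fx=5,fy=4.5,interpolation=cv2.INTER_CUBIC)[:,:,::-1])
p=np.load("pose.npy");c,s=np.cos(p[2]),np.sin(p[2]); o=observe()
u0,v0=w2px("scene",o["tool_pos"]-[0,0,-.02])
for v in range(int(v0)-6,int(v0)+22):
    r=[]
    for u in (int(u0)-5,int(u0)-2,int(u0)+1):
        w=px2w("scene",u,v,d=d[v,u]); l=np.array([[c,s],[-s,c]])@(w[:2]-p[:2])
        r.append((*(l*1000).round().astype(int).tolist(),int(round(w[2]*1000)),int(a[v,u].mean())))
    print(v,r)
E
python3 tip.py s12
```

```text
t: 7.95
tool_pos: [0.4682, 0.0648, 0.0223]
orientation: [-1.124, -1.335, 1.334]
ft_force: [-0.9, -0.8, 0.3]
grip_width: 0.004
t 7.95 disp xy [  1.1 -35.1] tipz 14.3 F [-0.9 -0.8  0.3] w 0.0 jawyaw 99.79 tooly [ 0.001  0.    -1.   ] vel 0.02
shares [0.0003 0.0478 0.0037] turn -0.0004
237 [(-20, -31, 89, 18), (-17, -38, 89, 13), (-36, -56, 121, 13)]
238 [(-18, -30, 83, 19), (-18, -38, 87, 16), (-19, -47, 93, 19)]
239 [(-18, -31, 80, 19), (-19, -39, 85, 19), (-18, -47, 88, 23)]
240 [(-21, -32, 80, 20), (-17, -38, 79, 17), (-17, -46, 84, 24)]
241 [(-18, -31, 73, 19), (-19, -39, 78, 18), (-18, -47, 81, 23)]
242 [(-20, -31, 70, 20), (-17, -38, 71, 20), (-19, -47, 78, 23)]
243 [(-17, -30, 63, 20), (-20, -40, 72, 19), (-14, -45, 68, 24)]
244 [(-19, -31, 61, 20), (-18, -39, 65, 17), (-20, -48, 73, 23)]
245 [(-18, -30, 56, 19), (-18, -38, 61, 18), (-16, -46, 63, 22)]
246 [(-16, -29, 49, 20), (-17, -38, 55, 18), (-17, -46, 60, 23)]
247 [(-18, -30, 48, 19), (-16, -37, 51, 19), (-15, -45, 54, 23)]
248 [(-18, -30, 45, 20), (-16, -37, 47, 19), (-14, -45, 49, 22)]
249 [(-20, -31, 44, 18), (-17, -38,
[... 255 characters left out ...]
, 16)]
254 [(-7, -24, 5, 22), (-3, -31, 5, 15), (-2, -38, 8, 16)]
255 [(-20, -31, 20, 28), (-5, -31, 3, 18), (-4, -40, 6, 16)]
256 [(-24, -33, 21, 33), (-19, -39, 20, 26), (-5, -40, 3, 19)]
257 [(-26, -34, 20, 33), (-22, -40, 19, 32), (-18, -47, 19, 27)]
258 [(-26, -34, 16, 31), (-23, -41, 17, 33), (-21, -48, 19, 32)]
259 [(-25, -33, 10, 32), (-24, -41, 15, 31), (-24, -49, 19, 34)]
260 [(-25, -33, 7, 31), (-25, -42, 12, 31), (-25, -50, 16, 31)]
261 [(-26, -34, 4, 31), (-22, -40, 3, 31), (-26, -51, 14, 31)]
262 [(-27, -34, 1, 34), (-26, -42, 4, 30), (-24, -50, 7, 31)]
263 [(-28, -35, -2, 38), (-25, -42, -1, 29), (-26, -51, 6, 30)]
264 [(-35, -38, 5, 43), (-29, -44, 1, 36), (-24, -50, -1, 31)]
```

View pics/s12.png

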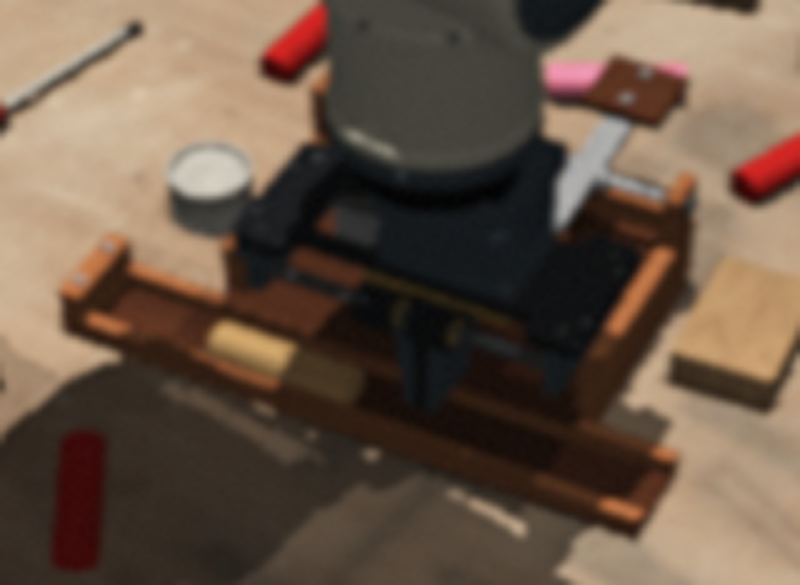

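```bash
python3 -m jog '[[[0,0.03,-0.002,0,0,0],[0,0.055,-0.002,0,0,0],[0,0.055,-0.002,0,0,0],[0,0.055,-0.002,0,0,0]]]'
python3 where.py 0 66 0
python3 tip.py s13|sed -n 8,24p
```

```text
t: 8.33
tool_pos: [0.4679, 0.0648, 0.0045]
orientation: [-1.123, -1.333, 1.334]
ft_force: [0.4, 0.5, -0.6]
grip_width: 0.005
t 8.33 disp xy [  0.8 -35.1] tipz -3.5 F [ 0.4  0.5 -0.6] w 0.0 jawyaw 99.77 tooly [-0.001  0.    -1.   ] vel 0.011
shares [ 0.3369 -0.0116  0.0036] turn -0.0004
249 [(-21, -32, 45, 19), (-21, -40, 50, 18), (-17, -46, 49, 22)]
250 [(-19, -31, 39, 20), (-18, -38, 41, 19), (-17, -46, 45, 22)]
251 [(-19, -31, 35, 19), (-691, -386, 998, 19), (-15, -45, 39, 23)]
252 [(-18, -30, 29, 20), (-15, -37, 30, 18), (-15, -45, 35, 22)]
253 [(-19, -31, 27, 19), (-16, -37, 26, 17), (-13, -44, 28, 19)]
254 [(-18, -30, 21, 22), (-18, -38, 26, 19), (-1, -38, 6, 19)]
255 [(-19, -30, 18, 28), (-7, -33, 6, 22), (-2, -38, 3, 17)]
256 [(-20, -31, 15, 32), (-18, -38, 18, 28), (-5, -40, 4, 18)]
257 [(-25, -33, 19, 32), (-20, -39, 16, 31), (-18, -46, 18, 26)]
258 [(-24, -33, 14, 31), (-24, -41, 19, 33), (-21, -48, 19, 31)]
259 [(-24, -33, 9, 31), (-25, -42, 16, 30), (-25, -50, 21, 33)]
260 [(-26, -34, 8, 30), (-22, -40, 8, 31), (-26, -50, 18, 32)]
261 [(-24, -33, 1, 32), (-27, -43, 10, 30), (-25, -50, 12, 31)]
262 [(-23, -32, -5, 34), (-26, -42, 5, 30), (-25, -50, 8, 32)]
263 [(-30, -36, 1, 38), (-24, -41, -2, 30), (-27, -51, 7, 30)]
264 [(-32, -37, 1, 40), (-27, -42, -2, 34), (-21, -48, -6, 30)]
265 [(-36, -39, 3, 42), (-30, -44, -1, 42), (-28, -52, 0, 35)]
```

View pics/s13.png

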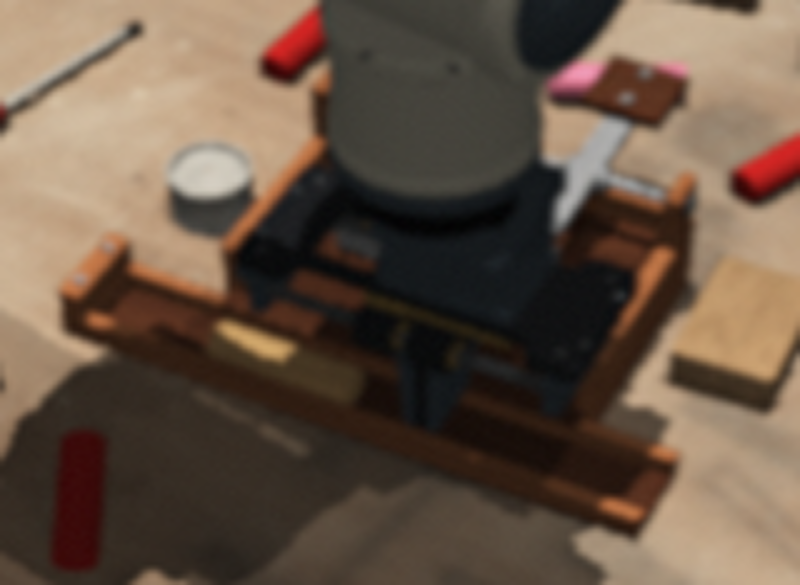

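```bash
python3 -m jog '[[[0.04,-0.003,0,0,0,0],[0.08,-0.003,0,0,0,0],[0.1,-0.003,0,0,0,0],[0.12,-0.003,0,0,0,0],[0.14,-0.003,0,0,0,0],[0.16,-0.003,0,0,0,0],[0.18,-0.003,0,0,0,0],[0.2,-0.003,0,0,0,0]]]'
python3 where.py 0 66 0
python3 tip.py s14|sed -n 1,3p
```

```text
t: 9.05
tool_pos: [0.4578, 0.1244, 0.0056]
orientation: [-1.124, -1.334, 1.334]
ft_force: [0.5, -0.4, 0.6]
grip_width: 0.006
t 9.05 disp xy [ 1.1 25.3] tipz -2.4 F [ 0.5 -0.4  0.6] w 0.01 jawyaw 99.77 tooly [-0. -0. -1.] vel 0.154
shares [ 0.1355 -0.0079  0.004 ] turn -0.0004
233 [(-18, 30, 70, 20), (-19, 21, 75, 13), (-38, 1, 106, 18)]
234 [(-16, 32, 63, 19), (-17, 23, 69, 17), (-18, 13, 75, 20)]
235 [(-15, 32, 58, 20), (-15, 24, 63, 17), (-16, 15, 68, 23)]
```

View pics/s14.png

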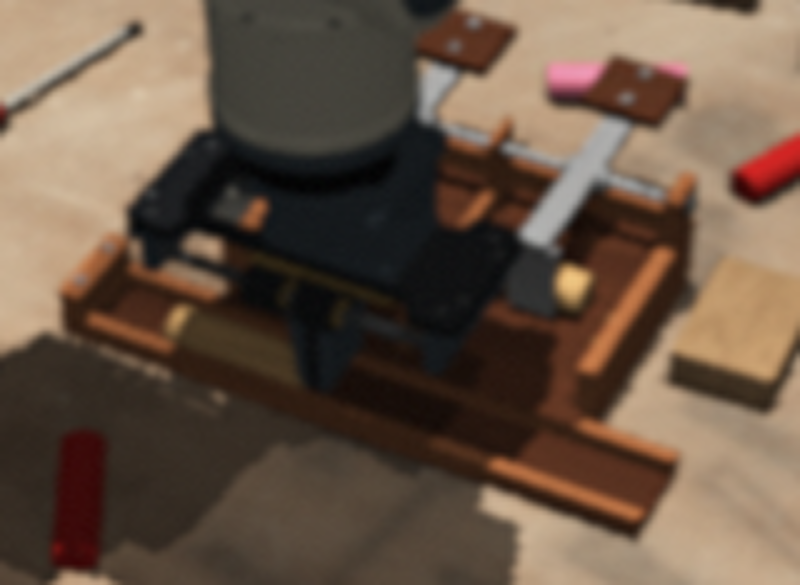

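The dowel is sliding with the fingers, and its left end is now at about (180,320). I'll continue more slowly.

```bash
python3 -m jog '[[[0.015,0,0.002,0,0,0],[0.03,0,0.002,0,0,0],[0.045,0,0.002,0,0,0],[0.06,0,0.002,0,0,0],[0.075,0,0.002,0,0,0],[0.09,0,0.002,0,0,0],[0.103,0,0.002,0,0,0],[0.115,0,0.002,0,0,0]]]'
python3 where.py 0 66.5 0
python3 -m jog '[[[0.004,0,0,0,0,0],[0.008,0,0,0,0,0],[0.011,0,0,0,0,0],[0.014,0,0,0,0,0],[0.014,0,0,0,0,0]]]'
python3 where.py 0 66.5 0
python3 tip.py s15|sed -n 1,2p
```

```text
t: 9.77
tool_pos: [0.4513, 0.1583, 0.0056]
orientation: [-1.124, -1.334, 1.334]
ft_force: [0.2, 0.1, 0.8]
grip_width: 0.005
t 9.77 disp xy [ 0.6 59.8] tipz -2.4 F [0.2 0.1 0.8] w 0.01 jawyaw 99.78 tooly [-0. -0. -1.] vel 0.089
shares [ 0.0222 -0.008   0.002 ] turn -0.0004
t: 10.18
tool_pos: [0.4507, 0.162, 0.0056]
orientation: [-1.124, -1.334, 1.334]
ft_force: [0.7, 0.4, -0.3]
grip_width: 0.003
t 10.18 disp xy [ 0.6 63.6] tipz -2.4 F [ 0.7  0.4 -0.3] w 0.0 jawyaw 99.77 tooly [ 0. -0. -1.] vel 0.004
shares [ 0.0096 -0.0079  0.0021] turn -0.0004
228 [(-16, 68, 67, 16), (-19, 58, 75, 16), (-15, 51, 75, 22)]
229 [(-17, 68, 64, 17), (-16, 60, 68, 21), (-17, 50, 73, 22)]
```

View pics/s15.png

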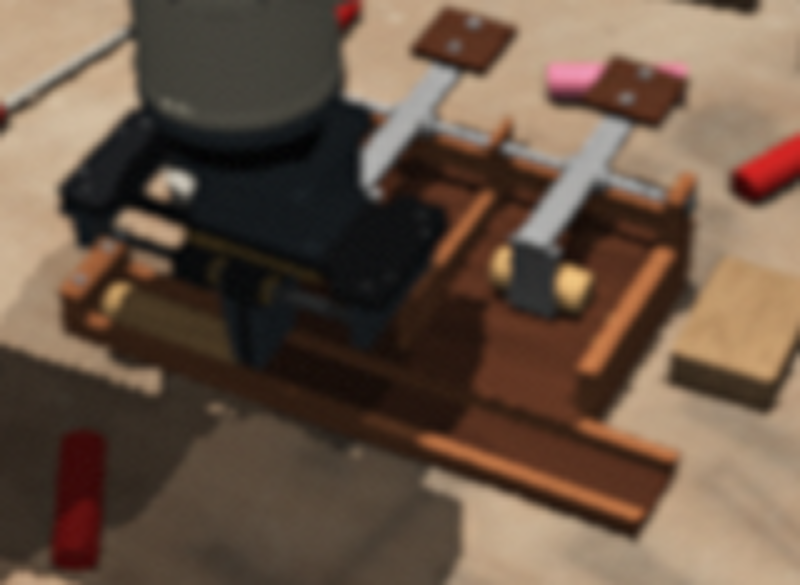

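```bash
python3 -m jog '[[[0.003,0,0,0,0,0],[0.006,0,0,0,0,0],[0.009,0,0,0,0,0],[0.009,0,0,0,0,0]]]'
python3 -m jog '[[[0.002,0,0,0,0,0],[0.004,0,0,0,0,0],[0.004,0,0,0,0,0]]]'
python3 -m jog '[[[0.002,0,0,0,0,0],[0.004,0,0,0,0,0],[0.004,0,0,0,0,0]]]'
python3 where.py 0 66.5 0
```

```text
t: 10.57
tool_pos: [0.4502, 0.1647, 0.0056]
orientation: [-1.124, -1.334, 1.334]
ft_force: [1.1, 0.2, -0.5]
grip_width: 0.003
t: 10.82
tool_pos: [0.45, 0.1659, 0.0056]
orientation: [-1.124, -1.334, 1.334]
ft_force: [0.1, 0.3, -0.5]
grip_width: 0.008
t: 11.07
tool_pos: [0.4498, 0.1671, 0.0056]
orientation: [-1.124, -1.334, 1.334]
ft_force: [0.1, -0.4, 0.0]
grip_width: 0.006
t 11.07 disp xy [ 0.6 68.8] tipz -2.4 F [ 0.1 -0.4  0. ] w 0.01 jawyaw 99.78 tooly [-0.  0. -1.] vel 0.003
shares [-0.0077 -0.0079  0.002 ] turn -0.0004
```

```bash
python3 -m jog '[[[0.003,0,0,0,0,0],[0.005,0,0,0,0,0],[0.005,0,0,0,0,0]]]'
python3 where.py 0 66.5 0
python3 tip.py s16|sed -n 1,2p
```

```text
t: 11.32
tool_pos: [0.4499, 0.1678, 0.0057]
orientation: [-1.124, -1.334, 1.335]
ft_force: [2.7, -12.0, 1.2]
grip_width: 0.002
t 11.32 disp xy [ 0.8 69.5] tipz -2.3 F [  2.7 -12.    1.2] w 0.0 jawyaw 99.81 tooly [ 0.    -0.001 -1.   ] vel 0.005
shares [-0.01   -0.0078  0.0027] turn -0.0003
227 [(-16, 74, 68, 16), (-18, 64, 75, 17), (-17, 56, 77, 21)]
228 [(-19, 72, 67, 17), (-18, 64, 71, 19), (-691, -386, 998, 22)]
```

View pics/s16.png

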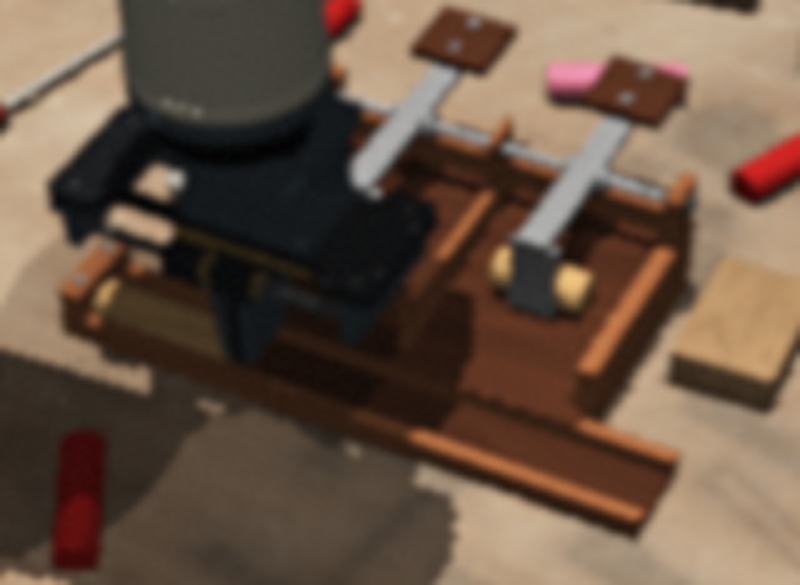

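A 12 N reaction shows the dowel is on the stop. I'll back off along the trough, then go up and clear of the view.

```bash
python3 -m jog '[[[-0.01,0,0,0,0,0],[-0.04,0,0,0,0,0],[-0.06,0,0,0,0,0],[-0.06,-0.1,0,0,0,0],[-0.06,-0.2,0,0,0,0],[-0.06,-0.35,0,0,0,0],[-0.06,-0.5,0,0,0,0],[-0.06,-0.5,0,0,0,0]]]'
python3 where.py -50 300 170
```

```text
t: 12.03
tool_pos: [0.4552, 0.1508, 0.1614]
orientation: [-1.129, -1.34, 1.329]
ft_force: [1.5, 0.3, 1.6]
grip_width: 0.008
t 12.03 disp xy [ 3.2 51.8] tipz 153.4 F [1.5 0.3 1.6] w 0.01 jawyaw 99.76 tooly [ 0.008  0.002 -1.   ] vel 0.07
shares [ 0.8269 -0.0565  0.1791] turn -0.0004
```

```bash
python3 -m jog '[[[0.83,-0.05,0.1,0,0,0],[0.83,-0.05,0.1,0,0,0],[0.83,-0.05,0.1,0,0,0],[0.83,-0.05,0.1,0,0,0],[0.83,-0.05,0.1,0,0,0],[0.83,-0.05,0.1,0,0,0],[0.83,-0.05,0.1,0,0,0],[0.83,-0.05,0.1,0,0,0]]]'
python3 - <<'E'
from h import *
for n in("top","scene"):
    a,_=capture(n); cv2.imwrite(f"pics/{n}17.png",a[:,:,::-1])
    b=a[140:310,190:400] if n=="top" else a[140:290,200:380]
    cv2.imwrite(f"pics/{n}17c.png",cv2.resize(b,None,fx=3.5,fy=3.5,interpolation=cv2.INTER_CUBIC)[:,:,::-1])
p=np.load("pose.npy")
c,s=np.cos(p[2]),np.sin(p[2])
for o in pinpoint("top","dowel_long")[:5]:
    w=px2w("top",*o["at"],z=.018); print(o["at"],(np.array([[c,s],[-s,c]])@(w[:2]-p[:2])*1000).round(1),o["p"])
E
```

```text
t: 12.7
tool_pos: [0.3801, 0.3924, 0.1704]
orientation: [-1.122, -1.336, 1.336]
ft_force: [-0.4, -1.1, -0.4]
grip_width: 0.009
[342.1, 128.0] [ 277.1 -121.5] 0.94
[273.4, 329.8] [-126.7   88.5] 0.9
[250.1, 274.2] [ -6.4 120.3] 0.82
[290.5, 132.8] [282.5  -8.9] 0.74
[209.7, 157.2] [254.2 171.4] 0.68
```

View pics/top17c.png

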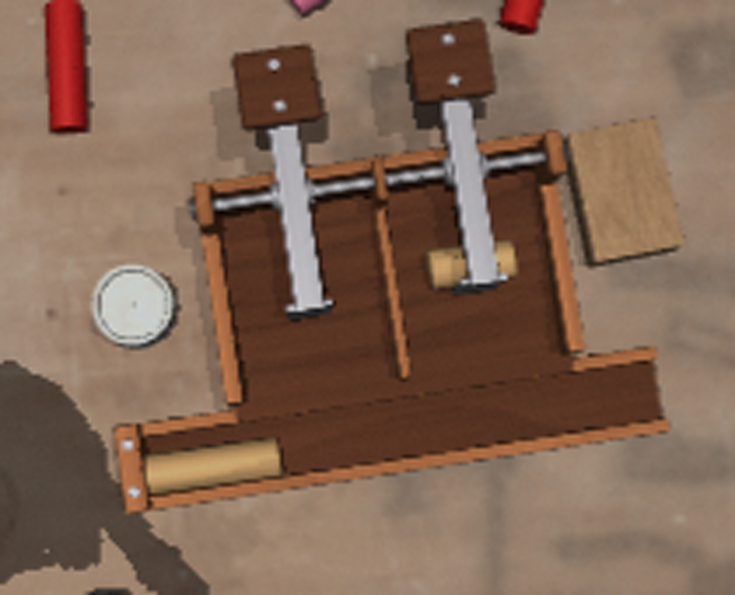

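View pics/scene17c.png

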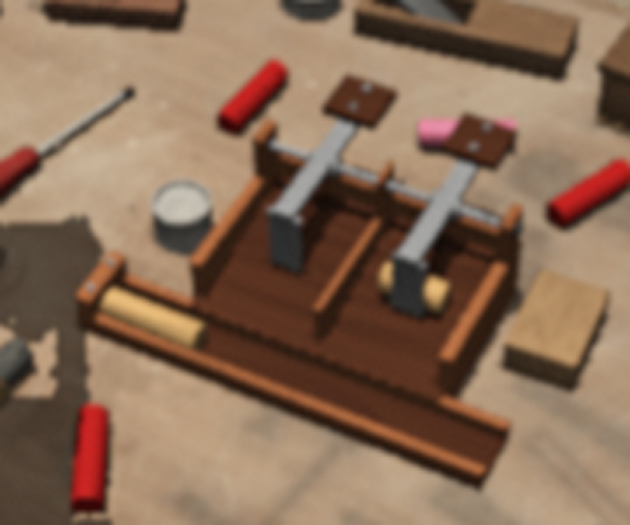

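```bash
python3 - <<'E'
import cv2,numpy as np
a=cv2.imread("pics/top17.png");b=cv2.imread("pics/scene17.png")
A=cv2.resize(a[255:295,218:278],(600,400),interpolation=cv2.INTER_NEAREST);B=cv2.resize(b[205:245,215:275],(600,400),interpolation=cv2.INTER_NEAREST)
cv2.imwrite("pics/end.png",np.hstack([A[:,:390],B[:,:390]]))
E
```

```text
(no output)
```

View pics/end.png

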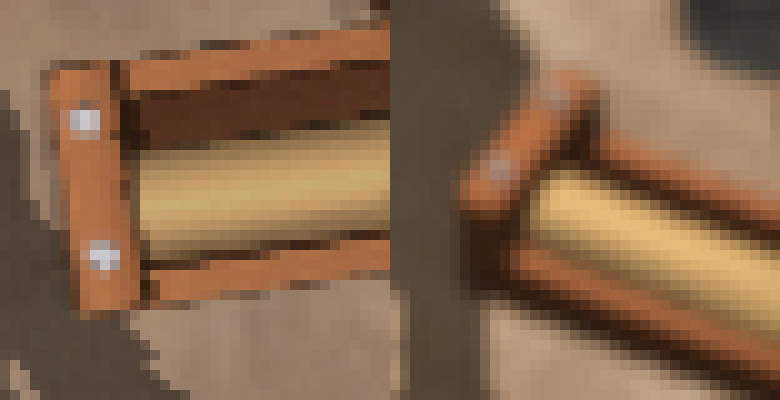

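```bash
python3 -c "
from workcell import *
print(hand_in())"
```

```text
the job is handed in; nothing more can be done
None
```

The long dowel is out of its lane and against the left end stop. The job was handed in at about 12.8 s of the 45 s allowed.

**What I did:** I pressed the left pad with the shut fingertips until the gate lifted and the long dowel rolled into the trough, then let the gate drop shut. With the fingertips just above the lip height, I pushed the dowel endways until the force jumped to 12 N. Then I backed off and moved clear.

**Last checks:**
- **Long dowel:** it measures at y ≈ +120 mm, and a close crop shows no visible gap to the stop.
- **Gates and short dowel:** both gates are shut and the short dowel is still behind the right gate. I never pressed its pad.
- **Surroundings:** the tin, block, screwdriver and red and pink look-alikes look undisturbed. I compared them by eye rather than measuring them.

**Disagreements:**
- **Fingertip height:** the fingertips stood about 20–24 mm higher than the measured TCP height and the 8 mm tip distance imply. I set the pressing and pushing heights from depth images and contact force instead.
- **Stop contact:** contact came with the tool about 3 mm further along y than I calculated. I put that down to a small pose error.

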